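Pin and tensioner of a potter's wheel drive

TASK

The belt of the potter's wheel drive is about to be changed: take the plain steel guide pin out of the wooden rack and stand it fully home in the bore of the dark block on the drive's plate, and let go of it. Then, by the upright finger post over its idler roller, push the sprung tensioner arm back past its ratchet click and on towards its stop, and finish while still holding it there, so that your fingers and not the pawl carry the spring. Leave the other things where they are.

Things in the scene. Friction and masses are not known exactly. Their poses are not given: they have to be found in the camera images.
- pin: The guide pin: a plain steel cylinder, 14 mm diameter, 90 mm long, 0.1 kg, foot edge chamfered 2 mm. Origin at the centre of its foot, z up along the pin. It starts upright in one of the rack's three holes (any of them), its foot 10 mm and its top 100 mm above the table. The only plain straight steel one of the three.
- pin_foot (a point): Centre of the pin's foot (lower end).
- rack: Fixed wooden block 190 x 60 x 40 mm (x, y, z) on the table; origin under its centre, x along the row of three holes at x = -60, 0 and +60 mm, each 17 mm wide and 30 mm deep. Beside the row (along the rack's y) it is clear.
- headed_pin: Another pin in the rack, to be left: steel, 80 mm tall, with a thick head of 26 mm diameter on its upper 35 mm. Origin at its foot.
- stick: Wooden modelling stick in the rack, to be left: 14 mm diameter, 125 mm tall, pointed top. Origin at its foot.
- drive: The drive unit, fixed: a grey plate 300 x 340 x 12 mm (x, y, z), origin under its centre. On it, in its frame: an aluminium pulley of 120 mm diameter at (75, 90) mm, a green motor box with a small pulley at (90, -115) mm (nothing of these above 65 mm over the table), the dark bore block at (-50, -120) mm, the tensioner, its pawl.
- bore (a point): Centre of the bore's mouth, in the top of a dark steel block 50 x 50 mm, 42 mm above the table. The bore is upright, 17 mm wide, 30 mm deep (floor 12 mm above the table), chamfered 1.5 mm. With the pin home, its top is 102 mm above the table.
- tensioner_hinge (a point): Upright pivot axis of the tensioner arm, on the drive's plate at (-40, 110) mm; axes as the drive's. At the finger post the spring asks for about 3.5 N at rest, 9 N at the stop, with up to 3 N more while the pawl is lifted (about 0.2 to 0.45).
- tensioner (a joint): Swing of the tensioner arm about its upright pivot, in rad: 0 at rest (spring pressing it there), growing clockwise seen from above, which takes the finger post towards the drive's -x side. The ratchet clicks at about 0.46: let go beyond that, it falls back onto the pawl at 0.46 to 0.47. The end stop is at 0.70.
- finger_post: The tensioner's upright finger post: a steel cylinder, 16 mm diameter, 47 to 92 mm above the table, standing over the black idler roller (36 mm diameter) at the arm's free end. It can spin. Origin at the centre of its foot. In the drive's frame it lies (45, -122) mm from the pivot at joint 0, (-45, -122) mm at 0.70. Only the seated pin stands higher near it.
- pawl: The brass pawl, a sprung slider on the plate near the pivot's -x side; it clicks behind the stud of the arm's short ear. Origin at its nose. Need not be touched.
- spare_roller: Loose black roller, 36 mm diameter, 26 mm high, standing on the drive's plate. Bystander.
- jar: Glass jar, 72 mm diameter, 100 mm high. Bystander.
- tin: Red tin, 84 mm diameter, 100 mm high. Bystander.
- wrench: Wrench lying on the table, on the robot's left. Bystander.
- bird: Clay long-legged bird about 220 mm high on a round base of 110 mm. Bystander.

How it is judged:
On the way, in this order (a step that is already met when the one before it is completed fails the run):
1. the guide pin stands home in the bore and has been let go (horizontal distance between pin_foot and bore below 0.004 m and z of pin_foot in the frame of bore below -0.024 m and angle between pin's own z axis and vertical below 0.12 rad and contact force between the fingers and pin below 0.2 N), for 0.2 s.
2. the tensioner arm has been pushed past its click (value of joint tensioner above 0.5 rad), for 0.1 s.
At the end, for the whole second after the job is handed in: Pin in the bore (foot within 4 mm of its axis, 24 mm or more deep, within 0.12 rad of upright), not touched by the fingers; tensioner held still beyond its click (joint above 0.51) by the fingers on the post (over 2 N), pawl unloaded (under 0.5 N) (all of step 1 and value of joint tensioner above 0.51 rad and contact force between the fingers and finger_post above 2 N and contact force between pawl and anything else below 0.5 N and velocity of joint tensioner between -0.08 and 0.08 rad/s); the arm keeps its last pose, push and grip.
It fails at once if another pin or stick in the rack was disturbed (moved more than 20 mm) (distance of any of headed_pin, stick from where it was at the start of the episode above 0.02 m).
It fails at once if the spare roller on the drive was disturbed (moved more than 20 mm) (distance of spare_roller from where it was at the start of the episode above 0.02 m).
It fails at once if something else on the table was disturbed (moved more than 30 mm) (distance of any of jar, tin, wrench, bird from where it was at the start of the episode above 0.03 m).
It also fails if it takes over 48 s, if anything falls off the work surface, if the arm or the gripper's body presses on something with over 40 N, if the wrist force passes 120 N, or if a joint passes its speed limit or range.

ROBOT

A 7-joint arm with a two-finger parallel gripper is mounted at the origin on the work surface. World frame = base frame: x ahead of the robot, y to its left, z up, the work surface at z = 0. Lengths are in m, angles in rad, forces in N, time in s.
With the tool pointing down it reaches from about 0.425 to 0.925 m from the base axis. Payload 6.8 kg.
Tool frame: the origin (TCP) lies at the very end of the fingers, on their centre line; the grasp point (between the pads) lies 19 mm behind it; y points along the fingers, x is the direction in which the jaws open and shut, and the axes are right-handed (so a half turn about y gives the same grasp; the last joint's range is limited). The gripper opens to 85 mm and grips with 20 to 120 N. Pads are 22 mm wide; open, the fingers measure 114 mm over their backs; the gripper's body (76 mm by 85 mm) begins 54 mm behind the grasp point. The pads swing forward as they close: fully open they stand 13 mm farther back than shut.
Start: joints at [1.169, 0.477, 0.022, 1.555, -0.011, 1.109, -0.083], TCP at [0.195, -0.646, 0.196] pointing down, gripper open.
Joint ranges: [-2.96, 2.96], [-0.34, 2.1], [-1.41, 1.46], [0.24, 2.44], [-1.37, 4.51], [0.17, 1.92], [-2.96, 2.96]. Speed limits (rad/s): [2.39, 2.39, 3.14, 3.14, 3.14, 3.14, 3.14].

INTERFACE

Orientations are given as a unit quaternion [w, x, y, z].
In Python, from station import bot, optics gives the robot as it stands. The module is installed in compiled form; this text tells all that it offers.
- The arm moves only by the shell command python3 -m handwheel 'ROWS' [FORCE]. ROWS is text: rows parted by semicolons, each of 5 numbers parted by spaces: the opening, from -1 (shut) to 1 (fully open), then the shift along the tool's x, y, z in m, then the turn about the tool's y in degrees. A call has exactly 10 rows; each row shifts and turns the commanded pose from where the row before left it, along the tool's axes as they then stand; what a row does not reach is not made up. A row lasts 1/12 s, in which the tool goes at most 41.7 mm and 7.16 degrees, less where a joint would pass 70% of its speed; a pose out of reach is approached as far as the arm can. A call with a gripper value outside its range is refused whole. The fingers move at their own pace and stop on an object; FORCE is the grip in N (left out, the last holds). Time passes only in rows, so rows that do not move let the fingers close, or fill a call up. It gives the time, the measured TCP pose, the force and the opening at its end, in the units of the state.
- bot.get_obs(): the state, without advancing time (a new reading comes with each control period).
- optics.read_camera(name): name is "scene" or "top"; returns a dict with "frame" (420x560x3 uint8, red, green, blue), "depth" (420x560 float32, m along the optical axis (not along the pixel's ray), 0 where there is no reading), "mtx" (3x3 intrinsics, pixels), "rvec" (rotation vector, rad) and "tvec" (3), from world to camera coordinates, as OpenCV has them. Camera axes: x right, y down, z forward; pixel columns grow to the right and rows downward; lengths in m; the calibration is good to about 2 mm. A picture is of the moment at which its call begins.
- bot.hand_in(): hands the job in, once; it reports no verdict.
The state is a dict: "t": time; "q": joint angles; "joint_vel": joint speeds; "joint_torque": joint torques, N m; "eef_pos": TCP position; "tool_rot": TCP orientation; "contact_force": force on the tool from outside, world axes, zero at the start; "torque": the same for the moment, N m; "gripper_width": opening from 0.0 (shut) to 1.0 (fully open).
Only numpy, scipy, OpenCV 4.12 (cv2) and the standard library are available. Lean on these libraries where they do the work, as an engineer would, in place of code of your own. Each camera call takes 0.05 s, during which the arm holds its last target. There are 200 camera calls.

## Working session

There is one attempt and no reset: what is moved stays moved. The work goes in short steps, Python scripts to look and compute and a shell command to move; the robot and the scene stay as the last step left them, time stands still between calls to the robot, and variables do not carry over. Pictures are saved under pics/ and viewed, and the job is handed in when it is done.

```bash
mkdir -p pics; cat > h.py <<'E'
import numpy as np, cv2
from station import bot, optics
from scipy.spatial.transform import Rotation as R
def cam(n):
    c=optics.read_camera(n); c['R']=cv2.Rodrigues(np.array(c['rvec'],float))[0]; c['t']=np.array(c['tvec'],float).ravel(); c['K']=np.array(c['mtx']); return c
def plane(c,u,v,z):
    d=c['R'].T@np.linalg.solve(c['K'],[u,v,1.]); o=-c['R'].T@c['t']; return o+d*(z-o[2])/d[2]
def deproj(c,u,v):
    d=c['depth'][int(v),int(u)]; return c['R'].T@(np.linalg.solve(c['K'],[u,v,1.])*d-c['t'])
def cloud(c):
    v,u=np.mgrid[0:420,0:560]; p=np.stack([u,v,np.ones_like(u)],-1).reshape(-1,3)@np.linalg.inv(c['K']).T*c['depth'].reshape(-1,1)
    return ((p-c['t'])@c['R']).reshape(420,560,3)
def proj(c,P): return cv2.projectPoints(np.array([P],float),np.array(c['rvec'],float),c['t'],c['K'],None)[0].ravel()
def save(c,n): cv2.imwrite('pics/'+n,cv2.cvtColor(c['frame'],cv2.COLOR_RGB2BGR))
E
python3 - <<'E'
from h import *
for n in('scene','top'):
    c=cam(n); save(c,n+'0.png'); print(n,'cam at',-c['R'].T@c['t'],c['K'][0,0])
o=bot.get_obs(); print(o['t'],o['eef_pos'],o['tool_rot'],o['gripper_width'],o['contact_force'])
print(R.from_quat(np.roll(o['tool_rot'],-1)).as_matrix().round(3))
E
```

```text
scene cam at [ 1.28020019 -0.15429477  0.97423294] 442.66376154266425
top cam at [0.48726835 0.00662713 1.15828358] 393.17590966257177
0.1 [ 0.19528811 -0.64551611  0.19471604] [ 0.56812475 -0.56749889  0.42191073 -0.4209164 ] 0.9949577075411619 [-0.78469017 -0.44705867 -0.63304692]
[[ 0.29  -0.001  0.957]
 [-0.957  0.002  0.29 ]
 [-0.002 -1.    -0.   ]]
```

View pics/scene0.png

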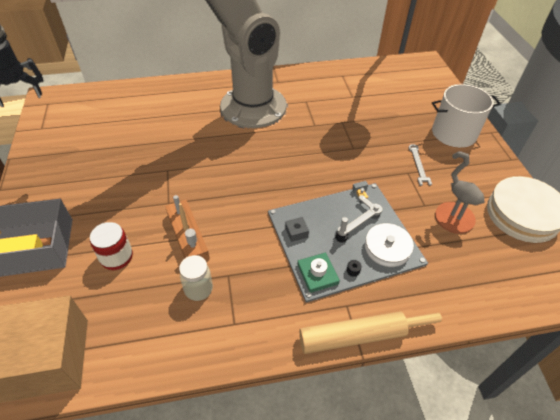

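View pics/top0.png

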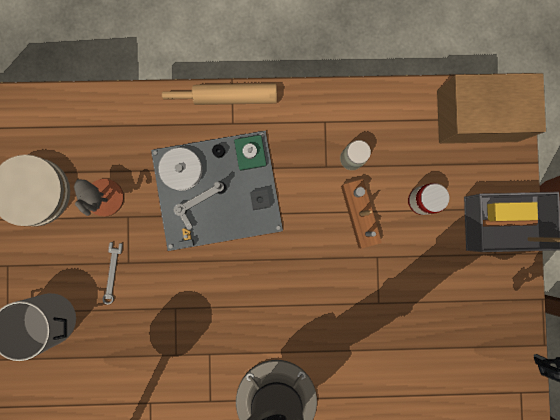

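The scene view shows the rack around (188,230), the drive plate around (345,240), the bore block at (297,228) and the finger post near (343,228). In the top view the rack is around (362,212), the block at (261,197) and the idler at (220,187). I'll zoom in on these.

```bash
python3 - <<'E'
import cv2,numpy as np
s=cv2.imread('pics/scene0.png');t=cv2.imread('pics/top0.png')
def z(i,x,y,w,h,f): return cv2.resize(i[y:y+h,x:x+w],None,fx=f,fy=f,interpolation=cv2.INTER_CUBIC)
a=np.hstack([z(s,150,180,80,120,5),z(t,325,165,80,120,5)])
cv2.imwrite('pics/z1.png',a)
b=np.vstack([z(s,265,180,160,60*2-0,4)[:],])
cv2.imwrite('pics/z2.png',b); cv2.imwrite('pics/z3.png',z(t,145,125,145,130,4))
E
```

```text
(no output)
```

View pics/z1.png

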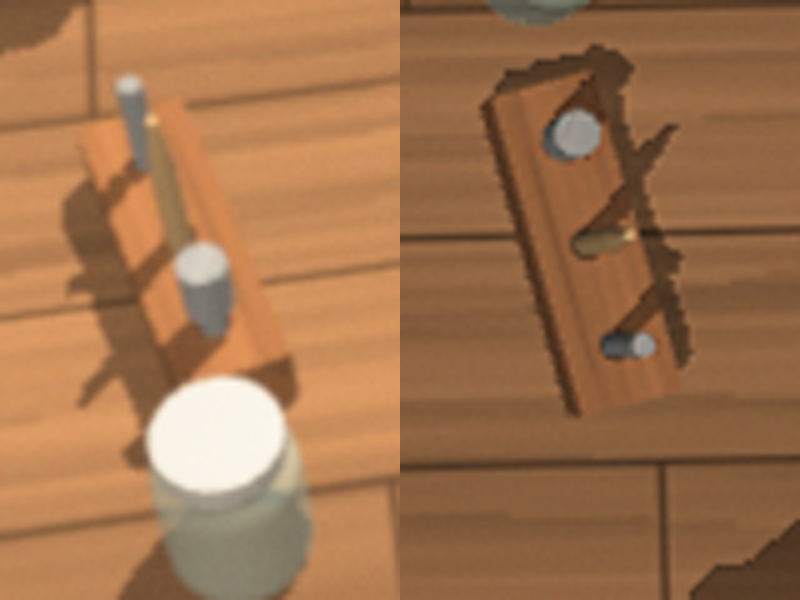

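View pics/z2.png

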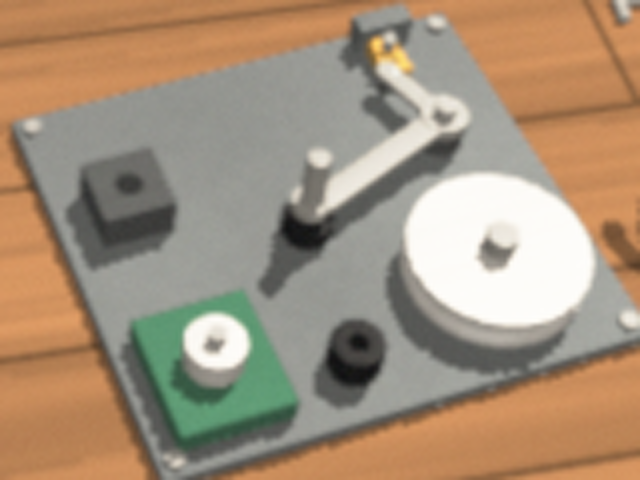

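View pics/z3.png

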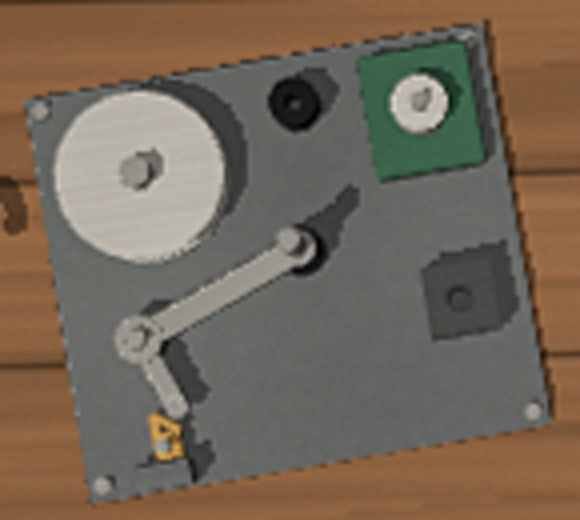

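The plain pin is the one at the rack's robot-side end: its top is at scene (175.6,196.6) and top view (373.3,233.8). The bore mouth is at scene (297,225.4) and top view (259.6,199.1). The post top is at scene (344,219) and top view (217.6,184.1). Next I'll refine these with masks.

```bash
python3 - <<'E'
from h import *
S=cam('scene');T=cam('top')
def cen(c,u,v,r,cond):
    g=c['frame'].astype(int); m=np.zeros((420,560),np.uint8)
    u,v=int(round(u)),int(round(v)); sl=np.s_[v-r:v+r+1,u-r:u+r+1]
    w=g[sl]; mm=cond(w); n,l,st,ce=cv2.connectedComponentsWithStats(mm.astype(np.uint8))
    k=1+np.argmax(st[1:,4]); return ce[k]+[u-r,v-r],st[k,4],w
def tri(a,b):
    P=[c['K']@np.c_[c['R'],c['t']] for c in(S,T)]
    x=cv2.triangulatePoints(P[0],P[1],np.array(a,float).reshape(2,1),np.array(b,float).reshape(2,1)).ravel(); return x[:3]/x[3]
def rep(n,a,b,z):
    print(n,'px',np.round(a,1),np.round(b,1),'S',plane(S,*a,z).round(4),'T',plane(T,*b,z).round(4),'tri',tri(a,b).round(4))
br=lambda t:(lambda w:w.min(-1)>t)
rep_=[]
a,na,wa=cen(S,175.6,196.6,5,br(125)); b,nb,wb=cen(T,373.3,233.8,4,br(125)); print(na,nb); print(wa.min(-1)); print(wb.min(-1)); rep('pin',a,b,.1)
a,na,wa=cen(S,297,225.4,3,lambda w:w.max(-1)<50); b,nb,wb=cen(T,259.6,199.1,4,lambda w:w.max(-1)<52); print(na,nb); print(wa.max(-1)); print(wb.max(-1)); rep('bore',a,b,.042)
rep('post',(344,219.2),(217.6,184.1),.092)
# manual: rack corners (top view, z=.04), plate screw heads
for n,p,z in (('rackNE',(343+.0,185),.04),):pass
rt=lambda x,y:((x-400+.5)/5-.5+325,(y+.5)/5-.5+165)
for p in((488,103),(592,70),(685,385),(578,415)): print('rack corner',plane(T,*rt(*p),.04).round(4))
dt=lambda x,y:((x+.5)/4-.5+145,(y+.5)/4-.5+125)
for n,p in(('c',(40,110)),('c',(465,35)),('c',(533,411)),('c',(101,486))): print('plate screw',plane(T,*dt(*p),.014).round(4))
print('spare',plane(T,*dt(297,103),.038).round(4),'pivot',plane(T,*dt(139,338),.045).round(4))
print('headed',plane(T,*rt(576,134),.09).round(4),'stick',plane(T,*rt(630,233),.135).round(4),'jar',plane(T,357,149,.1).round(3))
E
```

```text
18 14
[[ 86  87  86  83  84  85  84  82  83  85  83]
 [ 84  83  83  82  84  84  85  83  83  83  83]
 [ 81  85  86  94 105 103  93  88  88  86  86]
 [ 87  90 104 130 151 149 128 101  89  89  87]
 [ 88  92 133 169 184 183 161 123  94  88  87]
 [ 88  96 143 176 182 182 160 124  96  89  87]
 [ 89  92 122 145 158 153 128 104  93  89  88]
 [ 87  89  99 110 118 116 107  99  92  88  86]
 [ 86  87  90 100 107 110 107  99  91  82  85]
 [ 83  82  84  98 108 111 106 103  93  84  82]
 [ 72  72  77  93 106 110 108 102 104  98  84]]
[[ 34  35  34  36  43  59  59  61  59]
 [ 33  36  43  69  86  80  59  56  58]
 [ 54  47  73 136 154 142  89  51  58]
 [ 65  68 100 152 144 147 135  50  58]
 [ 77  81 111 147 142 147 135  65  58]
 [ 80  81  92 138 140 137 118  48  60]
 [ 54  74  71  76  98  87  53  55  60]
 [ 53  62  57  56  57  61  60  59  58]
 [ 60  61  61  59  59  64  64  60  59]]
pin px [175.2 196.5] [373.3 233.5] S [ 0.4785 -0.2713  0.1   ] T [ 0.4769 -0.2704  0.1   ] tri [ 0.4768 -0.2713  0.098 ]Traceback (most recent call last):
  File "<stdin>", line 16, in <module>
  File "<stdin>", line 7, in cen
    return _wrapfunc(a, 'argmax', axis=axis, out=out, **kwds)
    return bound(*args, **kwds)
ValueError: attempt to get argmax of an empty sequence
```

```bash
python3 - <<'E'
from h import *
S=cam('scene');T=cam('top')
def tri(a,b):
    P=[c['K']@np.c_[c['R'],c['t']] for c in(S,T)]
    x=cv2.triangulatePoints(P[0],P[1],np.array(a,float).reshape(2,1),np.array(b,float).reshape(2,1)).ravel(); return x[:3]/x[3]
def rep(n,a,b,z):
    print(n,'px',np.round(a,1),np.round(b,1),'S',plane(S,*a,z).round(4),'T',plane(T,*b,z).round(4),'tri',tri(a,b).round(4))
def dark(c,u,v,r):
    u,v=round(u),round(v); w=c['frame'][v-r:v+r+1,u-r:u+r+1].max(-1).astype(float); print(w.astype(int))
    k=np.clip(np.median(w)-6-w,0,None); y,x=np.mgrid[-r:r+1,-r:r+1]; return (u+(k*x).sum()/k.sum(), v+(k*y).sum()/k.sum())
rep('bore',dark(S,297,225.4,4),dark(T,259.6,199.1,4),.042)
rep('post',(344,219.2),(217.6,184.1),.092)
rt=lambda x,y:((x-400+.5)/5-.5+325,(y+.5)/5-.5+165)
for p in((488,103),(592,70),(685,385),(578,415)): print('rack corner',plane(T,*rt(*p),.04).round(4))
dt=lambda x,y:((x+.5)/4-.5+145,(y+.5)/4-.5+125)
for p in((40,110),(465,35),(533,411),(101,486)): print('plate screw',plane(T,*dt(*p),.014).round(4))
print('spare',plane(T,*dt(297,103),.038).round(4),'pivot',plane(T,*dt(139,338),.045).round(4))
print('headed',plane(T,*rt(576,134),.09).round(4),'stick',plane(T,*rt(630,233),.135).round(4),'jar',plane(T,357,149,.1).round(3))
C=cloud(S); m=(abs(C[...,0]-.478)<.012)&(abs(C[...,1]+.271)<.012)&(C[...,2]>.06)&(C[...,2]<.11); print('pin cloud',m.sum(),C[m].mean(0),C[m].max(0))
E
```

```text
[[109 110 109 109 107 112 109 111 109]
 [109 106 103 104 103 106 109 110 109]
 [106 101  92  88  85  91 103 106 111]
 [101  85  70  66  64  68  78  96 106]
 [ 97  73  60  63  60  60  66  82 104]
 [ 97  76  62  61  60  58  64  84 102]
 [104  89  71  65  62  66  74  93 106]
 [109 103  91  85  82  85  95 104 110]
 [110 106 109 105 108 109 110 111 111]]
[[75 76 73 75 73 74 74 74 72]
 [74 71 61 59 57 67 71 73 73]
 [69 54 38 41 41 52 64 75 75]
 [62 39 55 70 68 63 52 74 73]
 [60 44 70 69 67 66 65 68 74]
 [62 47 67 67 67 65 65 70 77]
 [73 64 65 63 63 64 63 74 75]
 [76 73 60 61 58 62 70 74 73]
 [75 76 75 75 71 76 78 73 75]]
bore px [296.8 225.6] [258.5 197.9] S [0.5833 0.0349 0.042 ] T [0.5847 0.0388 0.042 ] tri [0.5841 0.0365 0.0427]
post px [344.  219.2] [217.6 184.1] S [0.621  0.1478 0.092 ] T [0.6203 0.1476 0.092 ] tri [0.6205 0.1479 0.0912]
rack corner [ 0.6163 -0.2012  0.04  ]
rack corner [ 0.634  -0.2614  0.04  ]
rack corner [ 0.4527 -0.3091  0.04  ]
rack corner [ 0.437  -0.2475  0.04  ]
plate screw [0.7275 0.3398 0.014 ]
plate screw [0.7767 0.0287 0.014 ]
plate screw [ 0.5   -0.015  0.014]
plate screw [0.4527 0.299  0.014 ]
spare [0.7239 0.1495 0.038 ] pivot [0.5574 0.2629 0.045 ]
headed [ 0.5925 -0.2396  0.09  ] stick [ 0.5356 -0.256   0.135 ] jar [ 0.707 -0.233  0.1  ]
pin cloud 61 [ 0.48231068 -0.27227706  0.08497145] [ 0.48865868 -0.2659241   0.10071224]
```

Checks against the given sizes:

| Point | World x, y (m) | How it agrees |
|---|---|---|
| Pin | (0.4775, -0.2708) | Two views within 2 mm, and the rack hole from its corners matches |
| Bore | about (0.583, 0.0355) | Two views plus the plate-screw frame, drive yaw 9° |
| Post | (0.6205, 0.1478) | Both views agree |

The rack's yaw is about 15°. I'll move towards a point above the pin.

```bash
python3 -m handwheel '0 0 0 0 1.9; 0 -.02 0 .026 0; 0 -.02 0 .026 0; 0 -.02 0 .026 0; 0 -.02 0 .026 0; 0 -.02 0 .026 0; 0 -.02 0 .026 0; 0 -.02 0 .026 0; 0 -.02 0 .026 0; 0 -.02 0 .026 0' 40
cat >> h.py <<'E'
def to(x,y,z,ang):
    o=bot.get_obs(); M=R.from_quat(np.roll(o['tool_rot'],-1)).as_matrix(); p=np.array(o['eef_pos'])
    a=np.degrees(np.arctan2(M[1,0],M[0,0])); turn=-((ang-a+180)%360-180)
    t=np.radians(ang); N=np.c_[[np.cos(t),np.sin(t),0],[0,0,-1],[-np.sin(t),np.cos(t),0]]
    d=np.array([x,y,z])-p
    print('t %.2f p %s ang %.2f tilt %.2f gw %.3f F %s'%(o['t'],p.round(4),a,np.degrees(np.arccos(-M[2,1])),o['gripper_width'],np.round(o['contact_force'],1)))
    print('turn first',round(turn,2),'then shift(mm)',(N.T@d*1000).round(1),'| shift now',(M.T@d*1000).round(1))
E
python3 -c "
from h import *
to(.4775,-.2708,.065,-75)"
```

```text
t: 1.13
eef_pos: [0.3759, -0.4105, 0.1958]
tool_rot: [-0.561, 0.561, -0.431, 0.431]
contact_force: [0.4, -0.0, 0.0]
gripper_width: 0.5
t 1.13 p [ 0.3759 -0.4105  0.1958] ang -75.07 tilt 0.02 gw 0.500 F [ 0.4 -0.   0. ]
turn first -0.07 then shift(mm) [-108.7  130.8  134.3] | shift now [-108.9  130.7  134.1]
```

```bash
python3 -m handwheel '0 -.0181 0 .0224 0; 0 -.0181 0 .0224 0; 0 -.0181 0 .0224 0; 0 -.0181 0 .0224 0; 0 -.0181 0 .0224 0; 0 -.0181 0 .0224 0; 0 0 .03 0 0; 0 0 .03 0 0; 0 0 0 0 0; 0 0 0 0 0' 40
python3 -c "
from h import *
to(.4775,-.2708,.065,-75)
c=cam('scene');save(c,'s1.png')
i=cv2.imread('pics/s1.png')[130:290,110:290];cv2.imwrite('pics/s1z.png',cv2.resize(i,None,fx=3.5,fy=3.5,interpolation=2))"
```

```text
t: 1.97
eef_pos: [0.4758, -0.2719, 0.1347]
tool_rot: [-0.56, 0.561, -0.432, 0.43]
contact_force: [-0.7, -0.1, 0.3]
gripper_width: 0.5
t 1.97 p [ 0.4758 -0.2719  0.1347] ang -75.07 tilt 0.20 gw 0.500 F [-0.7 -0.1  0.3]
turn first -0.07 then shift(mm) [-0.6 69.7  1.9] | shift now [-0.5 69.7  2.1]
```

View pics/s1z.png

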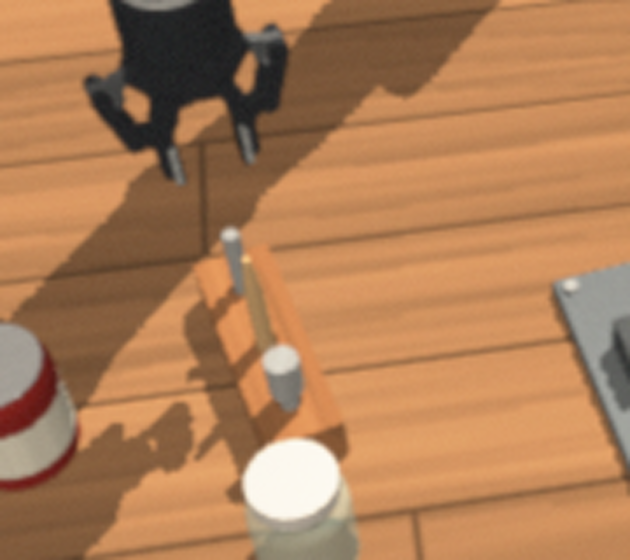

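The scene view shows the open fingers just behind and above the pin: tips at crop (178,180) and (250,160), pin top at (231,232). That fits a tool 35 mm above the pin top. I'll go down and close.

```bash
python3 -m handwheel '0 0 .02 .002 0; 0 0 .025 0 0; 0 0 .025 0 0; 0 0 0 0 0; -1 0 0 0 0; -1 0 0 0 0; -1 0 0 0 0; -1 0 0 0 0; -1 0 0 0 0; -1 0 0 0 0' 50
python3 -c "
from h import *
to(.4775,-.2708,.065,-75)
for n in('scene','top'):
  c=cam(n);save(c,n+'2.png'); print(proj(c,(.4775,-.2708,.1)))
i=np.hstack([cv2.imread('pics/scene2.png')[130:250,130:230],cv2.imread('pics/top2.png')[165:285,325:425]]);cv2.imwrite('pics/s2z.png',cv2.resize(i,None,fx=4,fy=4,interpolation=2))"
```

```text
t: 2.85
eef_pos: [0.4794, -0.2721, 0.0664]
tool_rot: [0.561, -0.561, 0.43, -0.431]
contact_force: [-0.4, -0.7, -0.2]
gripper_width: -0.004
t 2.85 p [ 0.4794 -0.2721  0.0664] ang -75.07 tilt 0.08 gw -0.004 F [-0.4 -0.7 -0.2]
turn first -0.07 then shift(mm) [-1.7  1.4 -1.5] | shift now [-1.7  1.4 -1.6]
[175.40905791 196.17949384]
[373.44246386 233.2677002 ]
```

View pics/s2z.png

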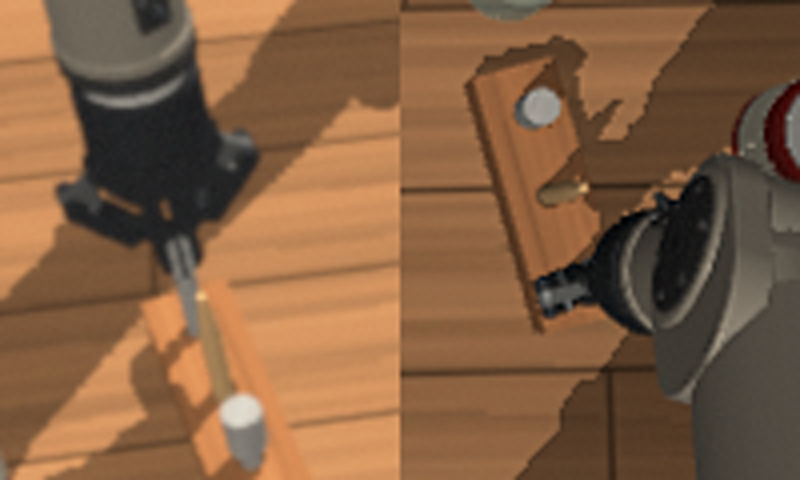

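```bash
python3 -c "
from h import *
for n in('scene','top'):
  c=cam(n); print(n,[proj(c,(.4794,-.2721,z)).round(1) for z in(.066,.085,.1,.139)])
i=np.hstack([cv2.imread('pics/scene2.png')[170:230,155:205],cv2.imread('pics/top2.png')[210:270,345:395]]);cv2.imwrite('pics/s2y.png',cv2.resize(i,None,fx=8,fy=8,interpolation=0))"
```

```text
scene [array([177. , 205.2]), array([175.9, 200.5]), array([174.9, 196.8]), array([172.4, 186.7])]
top [array([370.7, 232.5]), array([372.5, 232.5]), array([373.9, 232.6]), array([377.8, 232.6])]
```

View pics/s2y.png

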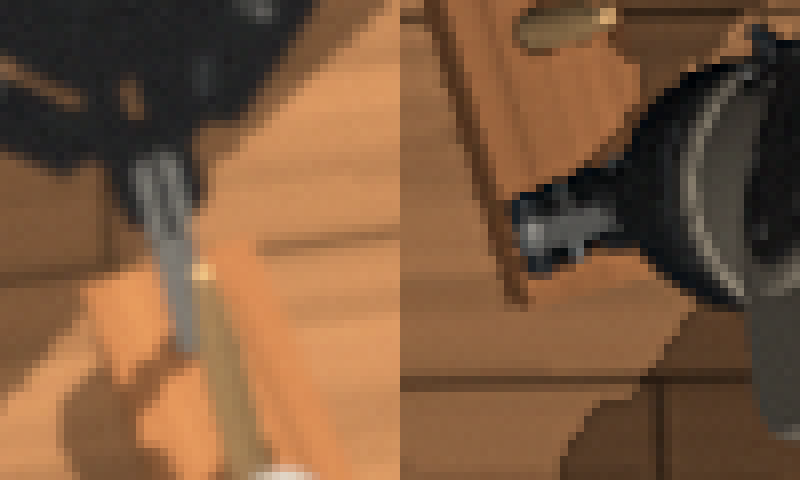

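```bash
python3 -c "
from h import *
o=bot.get_obs();print(o['t'],o['eef_pos'],o['q'].round(3) if hasattr(o['q'],'round') else o['q'])
for n in('scene','top'):
  c=cam(n);save(c,n+'3.png'); C=cloud(c); f=c['frame'].astype(int)
  near=np.hypot(C[...,0]-.479,C[...,1]+.272)<.07
  for lo,hi in((.055,.07),(.07,.085),(.085,.1),(.1,.12),(.12,.15)):
    m=near&(C[...,2]>lo)&(C[...,2]<hi)&(f.max(-1)-f.min(-1)<35)
    if m.sum(): P=C[m]; print(n,lo,m.sum(),'mean',P.mean(0).round(3),'x',P[:,0].min().round(3),P[:,0].max().round(3),'y',P[:,1].min().round(3),P[:,1].max().round(3))
"
```

```text
3.05 [ 0.47902798 -0.27181411  0.0657167 ] [ 0.53   0.443 -0.159  1.958  0.1    0.749 -0.998]
scene 0.055 10 mean [ 0.484 -0.272  0.063] x 0.483 0.486 y -0.275 -0.27
scene 0.07 12 mean [ 0.484 -0.271  0.078] x 0.482 0.487 y -0.275 -0.267
scene 0.085 13 mean [ 0.484 -0.271  0.091] x 0.479 0.487 y -0.276 -0.266
scene 0.1 36 mean [ 0.489 -0.27   0.113] x 0.482 0.494 y -0.282 -0.259
scene 0.12 106 mean [ 0.489 -0.272  0.137] x 0.472 0.5 y -0.299 -0.242
top 0.085 1 mean [ 0.539 -0.25   0.087] x 0.539 0.539 y -0.25 -0.25
top 0.1 2 mean [ 0.485 -0.261  0.113] x 0.484 0.486 y -0.261 -0.261
```

```bash
python3 -m handwheel '-1 0 -.03 0 0; -1 0 -.03 0 0; -1 0 0 0 0; -1 0 0 0 0; -1 0 0 0 0; -1 0 0 0 0; -1 0 0 0 0; -1 0 0 0 0; -1 0 0 0 0; -1 0 0 0 0' 50
python3 -c "
from h import *
o=bot.get_obs();p=o['eef_pos'];print(o['t'],p,o['gripper_width'])
c=cam('scene');save(c,'scene4.png'); C=cloud(c); f=c['frame'].astype(int)
near=np.hypot(C[...,0]-p[0],C[...,1]-p[1])<.07
for k in range(11,30):
    m=near&(C[...,2]>k/100)&(C[...,2]<k/100+.01)
    if m.sum(): P=C[m]; print(k/100,m.sum(),'mean',P.mean(0).round(3),'x',P[:,0].min().round(3),P[:,0].max().round(3),'y',P[:,1].min().round(3),P[:,1].max().round(3))
i=cv2.imread('pics/scene4.png')[140:230,130:230];cv2.imwrite('pics/s4z.png',cv2.resize(i,None,fx=6,fy=6,interpolation=2))
print(proj(c,p))
"
```

```text
t: 3.98
eef_pos: [0.4788, -0.2717, 0.1252]
tool_rot: [-0.561, 0.561, -0.431, 0.431]
contact_force: [0.3, 0.7, 0.6]
gripper_width: 0.002
3.9833 [ 0.47883527 -0.27167314  0.12521991] 0.0020379965288694784
0.11 13 mean [ 0.54  -0.257  0.115] x 0.536 0.542 y -0.262 -0.253
0.12 9 mean [ 0.539 -0.257  0.126] x 0.535 0.542 y -0.261 -0.254
0.13 5 mean [ 0.538 -0.258  0.133] x 0.535 0.541 y -0.259 -0.256
0.16 16 mean [ 0.49  -0.268  0.167] x 0.481 0.493 y -0.278 -0.259
0.17 37 mean [ 0.489 -0.272  0.175] x 0.48 0.494 y -0.287 -0.258
0.18 34 mean [ 0.488 -0.271  0.185] x 0.482 0.494 y -0.286 -0.258
0.19 31 mean [ 0.488 -0.271  0.195] x 0.472 0.494 y -0.285 -0.256
0.2 61 mean [ 0.489 -0.27   0.206] x 0.471 0.5 y -0.298 -0.24
0.21 145 mean [ 0.486 -0.271  0.215] x 0.462 0.504 y -0.307 -0.231
0.22 93 mean [ 0.489 -0.271  0.226] x 0.461 0.505 y -0.316 -0.225
0.23 119 mean [ 0.489 -0.267  0.235] x 0.461 0.506 y -0.322 -0.213
0.24 150 mean [ 0.491 -0.271  0.246] x 0.453 0.512 y -0.333 -0.21
0.25 195 mean [ 0.489 -0.274  0.254] x 0.457 0.51 y -0.333 -0.212
0.26 146 mean [ 0.493 -0.273  0.264] x 0.466 0.506 y -0.319 -0.227
0.27 63 mean [ 0.49  -0.274  0.274] x 0.463 0.501 y -0.312 -0.23
0.28 18 mean [ 0.503 -0.278  0.286] x 0.477 0.516 y -0.307 -0.235
0.29 103 mean [ 0.509 -0.268  0.295] x 0.482 0.52 y -0.309 -0.235
[173.46604873 190.12251851]
```

View pics/s4z.png

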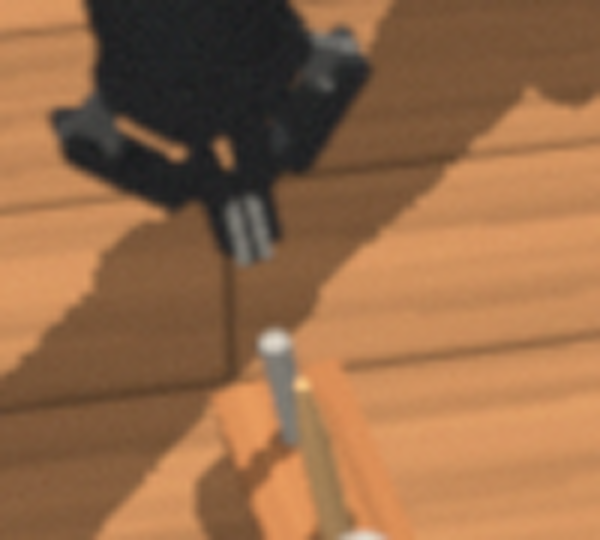

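The fingers shut without gripping anything. The camera depth puts the finger ends at z ≈ 0.162 with eef_pos z at 0.125, so the real tips sit about 37 mm above the reported TCP. Horizontally the two agree within 2 mm. I'll trust the camera and aim for eef z ≈ 0.028.

```bash
python3 -m handwheel '0 0 0 0 0; 0 0 0 0 0; 0 0 0 0 0; 0 0 .02 -.001 0; 0 0 .026 0 0; 0 0 .026 0 0; 0 0 .025 0 0; 0 0 0 0 0; 0 0 0 0 0; -1 0 0 0 0' 50
python3 -m handwheel '-1 0 0 0 0; -1 0 0 0 0; -1 0 0 0 0; -1 0 0 0 0; -1 0 0 0 0; -1 0 0 0 0; -1 0 0 0 0; -1 0 0 0 0; -1 0 0 0 0; -1 0 0 0 0' 50
python3 -c "
from h import *
to(.4775,-.2708,.028,-75)
c=cam('scene');save(c,'scene5.png')
i=cv2.imread('pics/scene5.png')[140:230,130:230];cv2.imwrite('pics/s5z.png',cv2.resize(i,None,fx=6,fy=6,interpolation=2))
"
```

```text
t: 4.87
eef_pos: [0.4789, -0.2724, 0.0298]
tool_rot: [0.561, -0.561, 0.43, -0.431]
contact_force: [0.2, 0.6, 0.9]
gripper_width: 0.373
t: 5.7
eef_pos: [0.4794, -0.2726, 0.0304]
tool_rot: [0.561, -0.56, 0.43, -0.432]
contact_force: [-0.3, 1.2, 6.4]
gripper_width: 0.147
t 5.70 p [ 0.4794 -0.2726  0.0304] ang -75.07 tilt 0.18 gw 0.147 F [-0.3  1.2  6.4]
turn first -0.07 then shift(mm) [-2.2  2.4 -1.4] | shift now [-2.2  2.4 -1.4]
```

View pics/s5z.png

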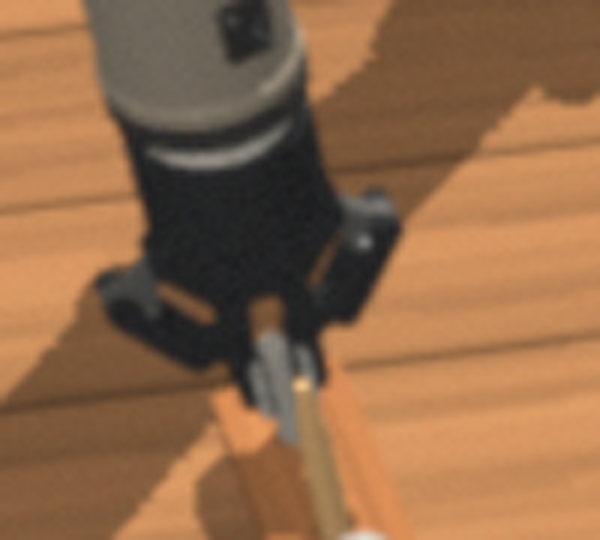

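The pin is gripped: the opening of 0.147 is about 12.5 mm. I'll lift it and check how it hangs.

```bash
python3 -m handwheel '-1 0 -.01 0 0; -1 0 -.02 0 0; -1 0 -.025 0 0; -1 0 -.025 0 0; -1 0 -.025 0 0; -1 0 0 0 0; -1 0 0 0 0; -1 0 0 0 0; -1 0 0 0 0; -1 0 0 0 0' 50
python3 -c "
from h import *
to(.583,.0355,.13,-75)
c=cam('scene');save(c,'scene6.png'); C=cloud(c)
p=bot.get_obs()['eef_pos']
near=np.hypot(C[...,0]-p[0],C[...,1]-p[1])<.03
for k in range(9,17):
    m=near&(C[...,2]>k/100)&(C[...,2]<k/100+.01)
    if m.sum(): P=C[m]; print(k/100,m.sum(),'mean',P.mean(0).round(4),'y',P[:,1].min().round(3),P[:,1].max().round(3),'zmin',P[:,2].min().round(3))
i=cv2.imread('pics/scene6.png')[120:230,120:240];cv2.imwrite('pics/s6z.png',cv2.resize(i,None,fx=5,fy=5,interpolation=2))
"
```

```text
t: 6.58
eef_pos: [0.4772, -0.2716, 0.1325]
tool_rot: [-0.561, 0.561, -0.432, 0.43]
contact_force: [-0.4, -0.1, -1.2]
gripper_width: 0.143
t 6.58 p [ 0.4772 -0.2716  0.1325] ang -75.06 tilt 0.13 gw 0.143 F [-0.4 -0.1 -1.2]
turn first -0.06 then shift(mm) [-269.3    2.5  181.7] | shift now [-269.5    2.6  181.4]
0.11 12 mean [ 0.4805 -0.2721  0.1161] y -0.279 -0.266 zmin 0.111
0.12 13 mean [ 0.4815 -0.271   0.1249] y -0.278 -0.266 zmin 0.122
0.13 17 mean [ 0.4805 -0.2723  0.1341] y -0.279 -0.266 zmin 0.13
0.14 15 mean [ 0.4818 -0.2717  0.1458] y -0.279 -0.267 zmin 0.141
0.15 13 mean [ 0.4808 -0.2725  0.1539] y -0.278 -0.266 zmin 0.151
0.16 17 mean [ 0.4827 -0.2708  0.1643] y -0.283 -0.261 zmin 0.161
```

View pics/s6z.png

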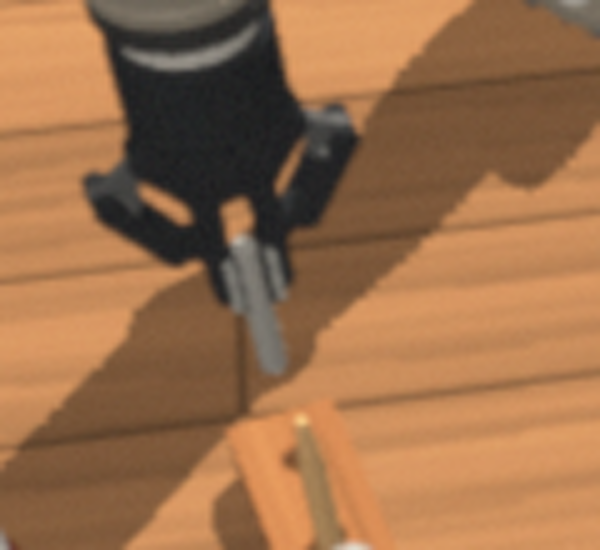

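The pin hangs upright with its axis within about 1 mm of the TCP in xy, and its foot is at z ≈ 0.111 (eef z minus 22 mm). Next I'll carry it over the bore.

```bash
python3 -m handwheel '-1 -.015 0 .0102 0; -1 -.0299 0 .0202 0; -1 -.0299 0 .0202 0; -1 -.0299 0 .0202 0; -1 -.0299 0 .0202 0; -1 -.0299 0 .0202 0; -1 -.0299 0 .0202 0; -1 -.0299 0 .0202 0; -1 -.0299 0 .0202 0; -1 -.015 0 .0102 0' 50
python3 -m handwheel '-1 0 .01 0 0; -1 0 .02 0 0; -1 0 .01 0 0; -1 0 0 0 0; -1 0 0 0 0; -1 0 0 0 0; -1 0 0 0 0; -1 0 0 0 0; -1 0 0 0 0; -1 0 0 0 0' 50
python3 -c "
from h import *
to(.583,.036,.07,-75)
c=cam('scene');save(c,'scene7.png'); C=cloud(c)
p=bot.get_obs()['eef_pos']
near=np.hypot(C[...,0]-p[0],C[...,1]-p[1])<.018
for k in range(5,13):
    m=near&(C[...,2]>k/100)&(C[...,2]<k/100+.01)
    if m.sum(): P=C[m]; print(k/100,m.sum(),'mean',P.mean(0).round(4),'y',P[:,1].min().round(3),P[:,1].max().round(3),'zmin',P[:,2].min().round(3))
i=cv2.imread('pics/scene7.png')[150:260,240:370];cv2.imwrite('pics/s7z.png',cv2.resize(i,None,fx=5,fy=5,interpolation=2))
"
```

```text
t: 7.47
eef_pos: [0.5851, 0.0409, 0.1331]
tool_rot: [0.563, -0.561, 0.43, -0.429]
contact_force: [-0.1, 0.1, -1.4]
gripper_width: 0.147
t: 8.3
eef_pos: [0.5848, 0.0349, 0.0941]
tool_rot: [0.561, -0.56, 0.431, -0.431]
contact_force: [-0.7, -0.4, -0.4]
gripper_width: 0.145
t 8.30 p [0.5848 0.0349 0.0941] ang -75.08 tilt 0.05 gw 0.145 F [-0.7 -0.4 -0.4]
turn first -0.08 then shift(mm) [-1.6 24.1 -1.4] | shift now [-1.6 24.1 -1.5]
0.07 6 mean [0.5892 0.0325 0.0771] y 0.027 0.038 zmin 0.074
0.08 13 mean [0.5883 0.0322 0.0845] y 0.027 0.038 zmin 0.08
0.09 14 mean [0.5876 0.0328 0.0943] y 0.027 0.04 zmin 0.091
0.1 13 mean [0.5883 0.0322 0.1048] y 0.027 0.04 zmin 0.102
0.11 16 mean [0.5888 0.0333 0.114 ] y 0.026 0.039 zmin 0.11
0.12 4 mean [0.5899 0.0365 0.1261] y 0.035 0.039 zmin 0.122
```

View pics/s7z.png

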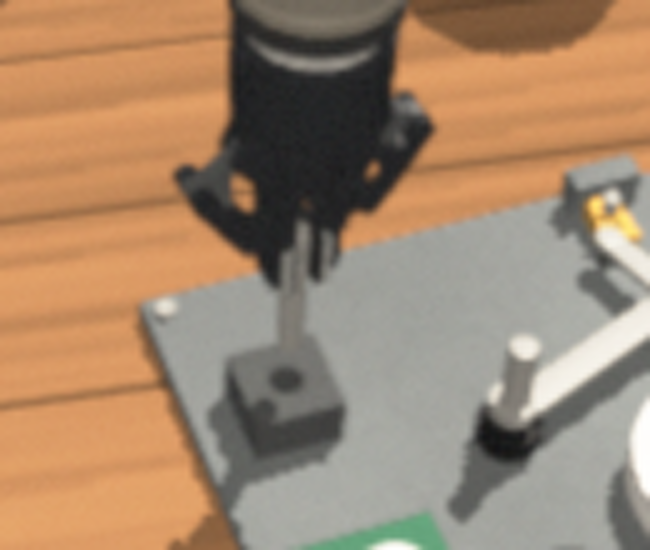

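The pin foot is about 30 mm above the block, and its line runs down to crop x ≈ 288 with the bore at (287,380). I'll make a small correction of about 1.5 mm and start inserting.

```bash
python3 -m handwheel '-1 -.0015 0 -.001 0; -1 0 .008 0 0; -1 0 .008 0 0; -1 0 .008 0 0; -1 0 .005 0 0; -1 0 .005 0 0; -1 0 .005 0 0; -1 0 0 0 0; -1 0 0 0 0; -1 0 0 0 0' 50
python3 -c "
from h import *
to(.583,.036,.034,-75)
c=cam('scene');save(c,'scene8.png')
i=cv2.imread('pics/scene8.png')[150:260,240:370];cv2.imwrite('pics/s8z.png',cv2.resize(i,None,fx=5,fy=5,interpolation=2))
"
```

```text
t: 9.18
eef_pos: [0.5832, 0.0359, 0.0546]
tool_rot: [-0.561, 0.561, -0.431, 0.431]
contact_force: [0.6, -1.9, -2.9]
gripper_width: 0.148
t 9.18 p [0.5832 0.0359 0.0546] ang -75.08 tilt 0.01 gw 0.148 F [ 0.6 -1.9 -2.9]
turn first -0.08 then shift(mm) [-0.1 20.6 -0.2] | shift now [-0.1 20.6 -0.2]
```

View pics/s8z.png

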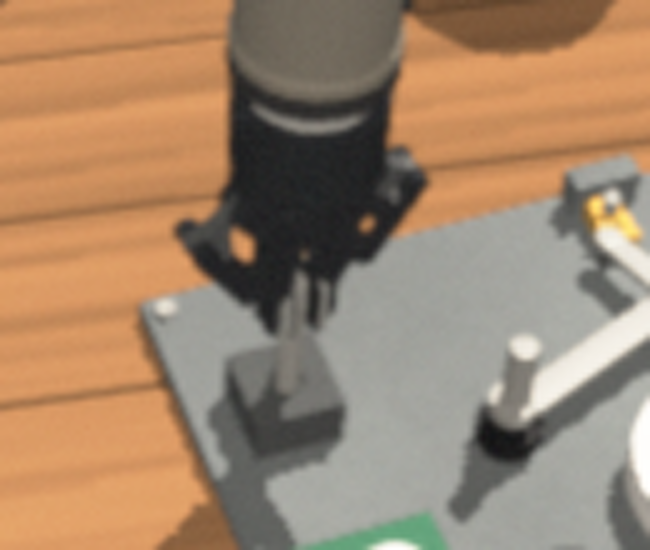

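The pin appears to have entered the bore: its foot is estimated at z ≈ 0.033, with little force. I'll push it on to the floor.

```bash
python3 -m handwheel '-1 0 .004 0 0; -1 0 .004 0 0; -1 0 .004 0 0; -1 0 .004 0 0; -1 0 .003 0 0; -1 0 .002 0 0; -1 0 0 0 0; -1 0 0 0 0; -1 0 0 0 0; -1 0 0 0 0' 50
python3 -c "
from h import *
to(.583,.036,.034,-75)
c=cam('scene');save(c,'scene9.png');C=cloud(c)
i=cv2.imread('pics/scene9.png')[150:260,240:370];cv2.imwrite('pics/s9z.png',cv2.resize(i,None,fx=5,fy=5,interpolation=2))
"
```

```text
t: 10.07
eef_pos: [0.5831, 0.036, 0.0335]
tool_rot: [-0.561, 0.561, -0.431, 0.431]
contact_force: [1.4, -2.0, -2.9]
gripper_width: 0.146
t 10.07 p [0.5831 0.036  0.0335] ang -75.07 tilt 0.01 gw 0.146 F [ 1.4 -2.  -2.9]
turn first -0.07 then shift(mm) [-0.  -0.5 -0.1] | shift now [-0.  -0.5 -0.1]
```

View pics/s9z.png

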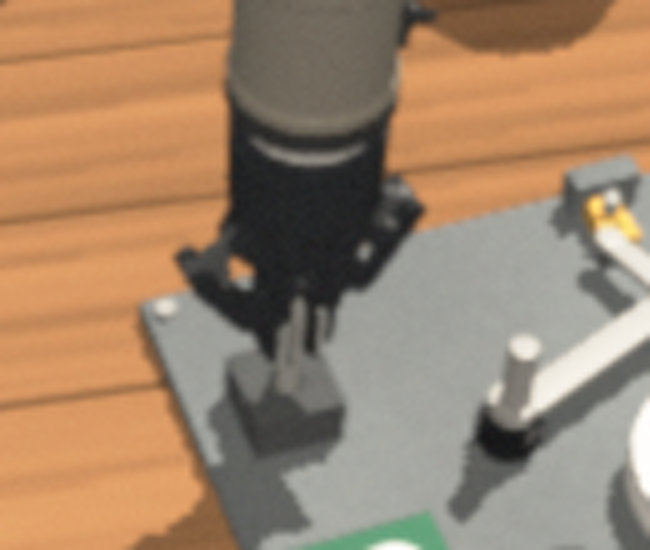

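```bash
python3 -m handwheel '-1 0 .001 0 0; -1 0 .001 0 0; -1 0 0 0 0; -1 0 0 0 0; 0 0 0 0 0; 0 0 0 0 0; 0 0 0 0 0; 0 0 0 0 0; 0 0 0 0 0; 0 0 0 0 0' 50
python3 -m handwheel '0 0 -.02 0 0; 0 0 -.025 0 0; 0 0 -.03 0 0; 0 0 -.025 0 0; 0 0 0 0 0; 0 0 0 0 0; 0 0 0 0 0; 0 0 0 0 0; 0 0 0 0 0; 0 0 0 0 0'
python3 -c "
from h import *
to(.6205,.1478,.134,9)
c=cam('scene');save(c,'scene10.png');C=cloud(c)
m=(np.hypot(C[...,0]-.583,C[...,1]-.036)<.012)&(C[...,2]>.05)&(C[...,2]<.12)
P=C[m];print('pin',m.sum(),'top z',np.sort(P[:,2])[-5:].round(4))
for a in(.05,.06,.07,.08,.09): k=(P[:,2]>a)&(P[:,2]<a+.01); print(a,P[k].mean(0).round(4))
i=cv2.imread('pics/scene10.png')[150:260,240:370];cv2.imwrite('pics/s10z.png',cv2.resize(i,None,fx=5,fy=5,interpolation=2))
"
```

```text
t: 10.95
eef_pos: [0.5831, 0.0363, 0.0315]
tool_rot: [-0.561, 0.561, -0.431, 0.431]
contact_force: [0.5, 0.7, 0.4]
gripper_width: 0.498
t: 11.78
eef_pos: [0.5825, 0.0361, 0.1305]
tool_rot: [-0.56, 0.561, -0.431, 0.43]
contact_force: [0.2, -0.2, 0.2]
gripper_width: 0.496
t 11.78 p [0.5825 0.0361 0.1305] ang -75.06 tilt 0.11 gw 0.496 F [ 0.2 -0.2  0.2]
turn first -84.06 then shift(mm) [ 55.   -3.5 104.4] | shift now [-98.1  -3.6  65.5]
pin 81 top z [0.1021 0.1024 0.1027 0.1029 0.1042]
0.05 [0.5875 0.0341 0.0553]
0.06 [0.5878 0.0326 0.0658]
0.07 [0.5871 0.0333 0.0755]
0.08 [0.5868 0.0332 0.086 ]
0.09 [0.5853 0.034  0.0958]
```

View pics/s10z.png

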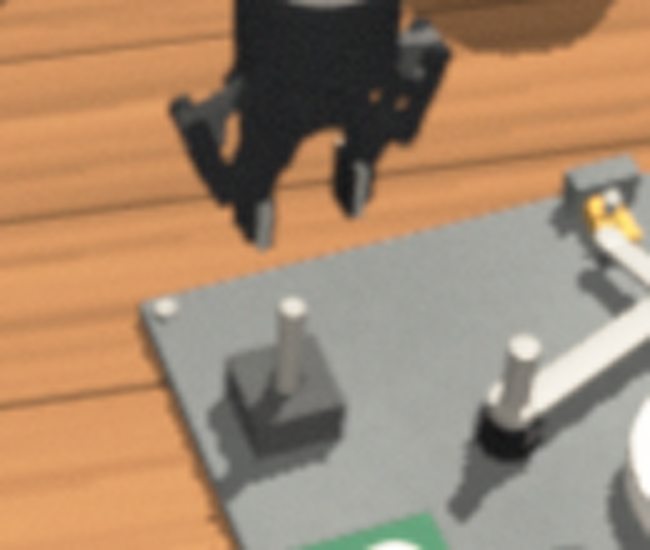

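The pin is home and standing free, with its top measured at 0.102–0.103 (expected 0.102). Next I'll turn the jaws to about 5° so they lie along the push direction, and go over the finger post.

```bash
python3 -m handwheel '0 0 0 0 -7; 0 0 0 0 -7; 0 0 0 0 -7; 0 0 0 0 -7; 0 0 0 0 -7; 0 0 0 0 -7; 0 0 0 0 -7; 0 0 0 0 -7; 0 0 0 0 -7; 0 0 0 0 -7' 40
python3 -m handwheel '0 0 0 0 -5; 0 0 0 0 -5; 0 .0119 0 .027 0; 0 .0119 0 .027 0; 0 .0119 0 .027 0; 0 .0119 0 .027 0; 0 0 .02 0 0; 0 0 0 0 0; 0 0 0 0 0; 0 0 0 0 0'
python3 -c "
from h import *
to(.6205,.148,.023,5); print(bot.get_obs()['q'])
for n in('scene','top'): c=cam(n);save(c,n+'11.png')
i=np.hstack([cv2.imread('pics/scene11.png')[130:260,265:395],cv2.imread('pics/top11.png')[125:255,160:290]]);cv2.imwrite('pics/s11z.png',cv2.resize(i,None,fx=3,fy=3,interpolation=2))
"
```

```text
t: 12.67
eef_pos: [0.583, 0.0361, 0.1312]
tool_rot: [-0.706, 0.707, -0.029, 0.029]
contact_force: [-0.1, 0.0, -0.7]
gripper_width: 0.501
t: 13.5
eef_pos: [0.6212, 0.1464, 0.1115]
tool_rot: [-0.706, 0.707, 0.03, -0.03]
contact_force: [-1.2, -0.3, 0.8]
gripper_width: 0.504
t 13.50 p [0.6212 0.1464 0.1115] ang 4.85 tilt 0.07 gw 0.504 F [-1.2 -0.3  0.8]
turn first -0.15 then shift(mm) [-0.6 88.5  1.6] | shift now [-0.5 88.5  1.7]
[ 0.07549392  0.56592273 -0.56358056  1.69292198  0.35135747  0.98634869
 -0.52981023]
```

View pics/s11z.png

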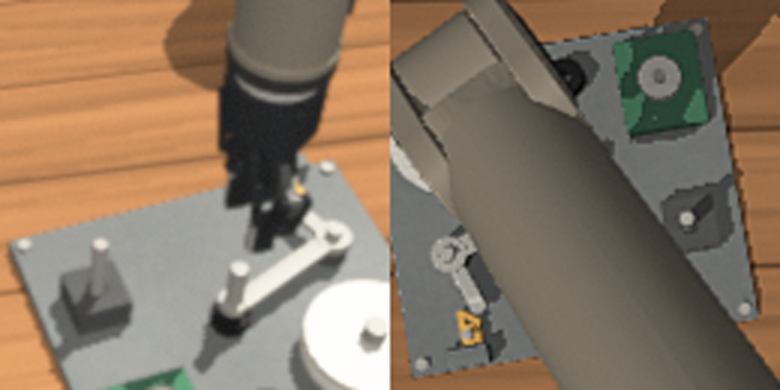

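The fingers stand over the post, whose top is at scene crop (238,268), with tips about 55 mm above it. I'll go down around it with the jaws open.

```bash
python3 -m handwheel '0 0 .02 .0015 0; 0 0 .025 0 0; 0 0 .02 0 0; 0 0 .015 0 0; 0 0 .008 0 0; 0 0 0 0 0; 0 0 0 0 0; 0 0 0 0 0; 0 0 0 0 0; 0 0 0 0 0' 40
python3 -c "
from h import *
to(.6205,.148,.023,5)
c=cam('scene');save(c,'scene12.png')
i=cv2.imread('pics/scene12.png')[150:260,280:400];cv2.imwrite('pics/s12z.png',cv2.resize(i,None,fx=5,fy=5,interpolation=2))
"
```

```text
t: 14.43
eef_pos: [0.622, 0.1496, 0.0247]
tool_rot: [0.707, -0.706, -0.031, 0.03]
contact_force: [-0.2, -0.0, -0.0]
gripper_width: 0.507
t 14.43 p [0.622  0.1496 0.0247] ang 4.93 tilt 0.11 gw 0.507 F [-0.2 -0.  -0. ]
turn first -0.07 then shift(mm) [-1.6  1.7 -1.5] | shift now [-1.6  1.7 -1.5]
```

View pics/s12z.png

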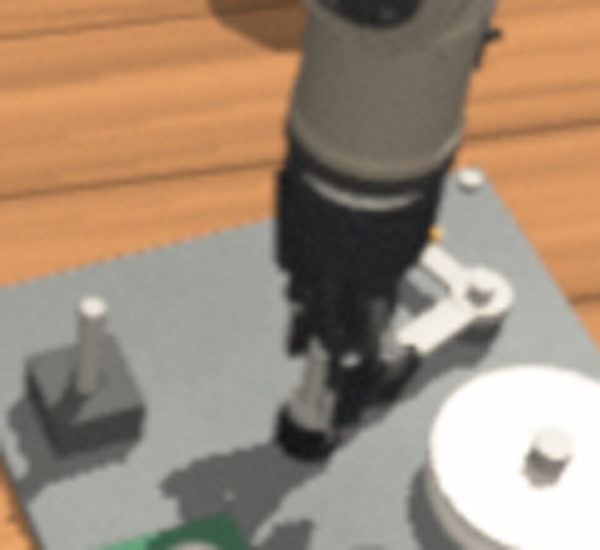

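The post at crop (313,380) stands between the near finger (350,395) and the far finger (298,330), as planned. I'll close on it.

```bash
python3 -m handwheel '-1 0 0 0 0; -1 0 0 0 0; -1 0 0 0 0; -1 0 0 0 0; -1 0 0 0 0; -1 0 0 0 0; -1 0 0 0 0; -1 0 0 0 0; -1 0 0 0 0; -1 0 0 0 0' 40
python3 -c "
from h import *
to(.6205,.148,.023,5)
p=bot.get_obs()['eef_pos']
a=np.radians(9); D=lambda v:np.array([np.cos(a)*v[0]-np.sin(a)*v[1],np.sin(a)*v[0]+np.cos(a)*v[1]])
off=D((.045,-.122)); piv=p[:2]-off; print('pivot',piv)
j=np.radians(5); N=np.array([[np.cos(j),np.sin(j)],[-np.sin(j),np.cos(j)]])
rot=lambda th:np.array([[np.cos(th),np.sin(th)],[-np.sin(th),np.cos(th)]])@off
prev=off
for th in np.arange(.05,.66,.05):
  q=rot(th); print(round(th,2),(N@(q-prev)*1000).round(1),(piv+q).round(4)); prev=q
"
```

```text
t: 15.32
eef_pos: [0.6196, 0.1492, 0.024]
tool_rot: [-0.706, 0.707, 0.03, -0.031]
contact_force: [-6.2, -1.5, 8.2]
gripper_width: 0.178
t 15.32 p [0.6196 0.1492 0.024 ] ang 4.95 tilt 0.16 gw 0.178 F [-6.2 -1.5  8.2]
turn first -0.05 then shift(mm) [ 0.8  1.  -1.2] | shift now [ 0.8  1.  -1.2]
pivot [0.55607639 0.262616  ]
0.05 [-6.  -2.5] [0.6139 0.1461]
0.1 [-6.1 -2.2] [0.608  0.1434]
0.15 [-6.2 -1.9] [0.6019 0.1409]
0.2 [-6.3 -1.6] [0.5958 0.1388]
0.25 [-6.4 -1.3] [0.5896 0.137 ]
0.3 [-6.4 -1. ] [0.5832 0.1355]
0.35 [-6.5 -0.6] [0.5769 0.1343]
0.4 [-6.5 -0.3] [0.5704 0.1334]
0.45 [-6.5  0. ] [0.5639 0.1328]
0.5 [-6.5  0.3] [0.5574 0.1326]
0.55 [-6.5  0.7] [0.5509 0.1327]
0.6 [-6.4  1. ] [0.5444 0.1331]
0.65 [-6.4  1.3] [0.538  0.1338]
```

The post is gripped: the opening of 0.178 is about 15 mm. The implied pivot (0.556, 0.263) matches the pivot seen in the top view (0.557, 0.263). I'll push along the arc.

```bash
python3 -m handwheel '-1 -.006 0 -.0025 0; -1 -.006 0 -.0022 0; -1 -.0062 0 -.0019 0; -1 -.0063 0 -.0016 0; -1 -.0064 0 -.0013 0; -1 -.0064 0 -.001 0; -1 -.0065 0 -.0006 0; -1 -.0065 0 -.0003 0; -1 -.0065 0 0 0; -1 0 0 0 0' 40
python3 -c "
from h import *
to(.5418,.1334,.024,5)"
```

```text
t: 16.15
eef_pos: [0.5657, 0.1335, 0.0242]
tool_rot: [0.707, -0.706, -0.031, 0.03]
contact_force: [4.8, 3.1, -1.3]
gripper_width: 0.176
t 16.15 p [0.5657 0.1335 0.0242] ang 4.96 tilt 0.13 gw 0.176 F [ 4.8  3.1 -1.3]
turn first -0.04 then shift(mm) [-23.8   0.2   2. ] | shift now [-23.8   0.1   2. ]
```

```bash
python3 -m handwheel '-1 -.006 0 .0003 0; -1 -.006 0 .0004 0; -1 -.006 0 .0006 0; -1 -.006 0 .0007 0; -1 0 0 0 0; -1 0 0 0 0; -1 0 0 0 0; -1 0 0 0 0; -1 0 0 0 0; -1 0 0 0 0' 40
python3 -c "
from h import *
to(.5418,.1334,.024,5)
for n in('scene','top'): c=cam(n);save(c,n+'13.png')
C=cloud(cam('scene')); m=(np.hypot(C[...,0]-.583,C[...,1]-.036)<.012)&(C[...,2]>.05)&(C[...,2]<.12); print('pin',C[m].mean(0).round(4),np.sort(C[m][:,2])[-5:].round(3))
i=np.hstack([cv2.imread('pics/scene13.png')[130:260,265:395],cv2.imread('pics/top13.png')[125:255,160:290]]);cv2.imwrite('pics/s13z.png',cv2.resize(i,None,fx=3,fy=3,interpolation=2))
p=bot.get_obs()['eef_pos']; d=p[:2]-[.5561,.2626]; print('theta',np.radians(-60.8)-np.arctan2(d[1],d[0]),'r',np.hypot(*d))
"
```

```text
t: 16.98
eef_pos: [0.544, 0.1339, 0.0242]
tool_rot: [0.707, -0.706, -0.032, 0.029]
contact_force: [7.2, 3.7, -4.4]
gripper_width: 0.176
t 16.98 p [0.544  0.1339 0.0242] ang 4.93 tilt 0.29 gw 0.176 F [ 7.2  3.7 -4.4]
turn first -0.07 then shift(mm) [-2.3  0.2 -0.3] | shift now [-2.3  0.2 -0.3]
pin [0.5864 0.0336 0.0818] [0.102 0.103 0.103 0.103 0.103]
theta 0.6031078536587762 r 0.12930331098518646
```

View pics/s13z.png

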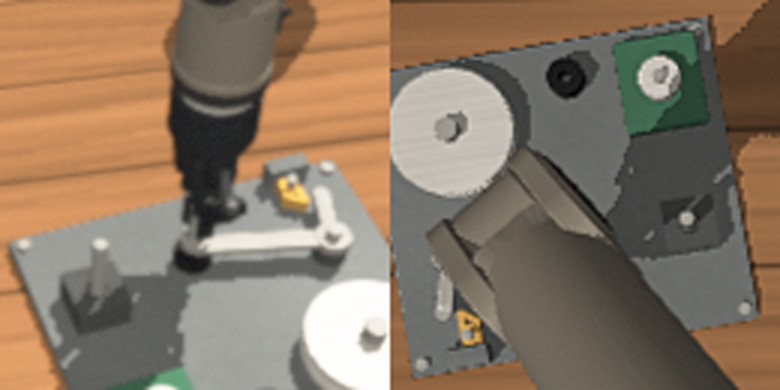

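View pics/scene13.png

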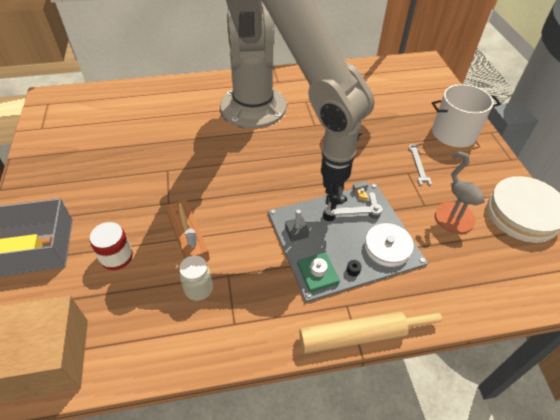

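The arm holds the post at θ ≈ 0.60. The roughly 8 N reaction fits the spring near its stop, the ear stands clear of the brass pawl in the picture, and the pin is still home. I'll hand it in.

```bash
python3 -c "
from h import *
o=bot.get_obs(); print(np.abs(o['joint_vel']).max(),o['eef_pos'],o['gripper_width'],o['contact_force'])
print(bot.hand_in())"
```

```text
0.0017193962633089 [0.54403139 0.13386114 0.02420169] 0.17354498770452584 [ 8.02937001  4.14316965 -3.84665815]
the job is handed in; nothing more can be done
None
```

The guide pin is home in the bore and released, and the tensioner is held past its click by the fingers on the post. I handed the job in at about 17 s of the 48 s; it reported no verdict.

**Last checks:**
- **Pin:** its top measured 0.102–0.103 m, against 0.102 m when home. It stands upright and was untouched after release.
- **Tensioner:** it sits at about 0.60 rad, worked out from the tool position and the estimated pivot, not read directly. The click is at 0.46 and the stop at 0.70.
- **Holding force:** the wrist reads about 9 N sideways, which fits the spring near its stop. The arm was still when I handed in, with joint speeds under 0.002 rad/s.
- **Pawl:** in the last picture the arm's ear stands clear of it. I had no way to measure the force on it.
- **Bystanders:** the other rack pins, spare roller, jar, tin, wrench and bird looked unmoved in the last pictures, by eye only.

**What disagreed:** the first grasp closed on nothing. The reported tool position was about 37 mm lower than the real fingertips, while sideways it agreed within about 2 mm. I corrected for that from the camera depth, and the second grasp held.

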